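# Park the ring can with its handle tucked in

## Robot

A 6-joint arm with a two-finger parallel gripper is mounted at the origin on the work surface. World frame = base frame: x ahead of the robot, y to its left, z up, the work surface at z = 0. Lengths are in mm, angles in rad, forces in N, time in s.
With the tool pointing down it reaches from about 250 to 725 mm from the base axis. Payload 9.7 kg.
Tool frame: the origin (TCP) lies midway between the tips of the shut fingers; the grasp point (between the pads) lies 19 mm behind it; x points along the fingers, y is the direction in which the jaws open and shut, and the axes are right-handed (so a half turn about x gives the same grasp; the last joint's range is limited). The gripper opens to 85 mm and grips with 20 to 120 N. Pads are 22 mm wide; open, the fingers measure 114 mm over their backs; the gripper's body (76 mm by 85 mm) begins 54 mm behind the grasp point. The pads swing forward as they close: fully open they stand 13 mm farther back than shut.
Start: joints at [-1.162, 0.087, 0.176, 1.66, 0, 1.571], TCP at [218.627, -504.677, 198.284] pointing down, gripper open.
Joint ranges: [-3.13, 3.13], [-0.85, 1.81], [-1.15, 1.24], [-2.2, 2.28], [-1.44, 1.52], [-3.14, 3.14]. Speed limits (rad/s): [2.22, 2.22, 2.57, 3.14, 3.14, 3.14].

## Interface

Orientations are given as a 3x3 rotation matrix whose columns are the frame's x, y, z axes.
In Python, from cell import telemetry, viewer, hand_in gives the robot as it stands. The module is installed in compiled form; this text tells all that it offers.
- The arm moves only by the shell command python3 -m handwheel 'ROWS' [OPENING]. ROWS is a JSON object of lists of equal length, an entry for each row: "travel": the shift along the tool's x, y, z in m, a list of three; "yaw": the turn about the tool's x in units of 6 degrees (1.0 is 6 degrees). A call has 1 to 10 rows; each row is the pose to reach, as a shift and turn from the pose commanded when the call began, along the tool's axes at that moment; what a row does not reach only later rows make up. A row lasts 1/8 s, in which the tool goes at most 62.5 mm and 10.7 degrees, less where a joint would pass 70% of its speed; a pose out of reach is approached as far as the arm can. A call with a gripper value outside its range is refused whole. OPENING is the opening, from -1 (shut) to 1 (fully open), set as the call begins (- or left out, the last holds). The fingers move at their own pace and stop on an object; the grip force is fixed at half the most. Time passes only in rows, so rows that repeat a pose let the fingers close. It gives the time, the measured TCP pose, the force and the opening at its end, in the units of the state.
- telemetry.state(): the state, without advancing time (a new reading comes with each control period).
- viewer.snapshot(name): name is "scene" or "top" or "wrist"; returns a dict with "pixels" (420x560x3 uint8, red, green, blue), "z_map" (420x560 float32, mm along the optical axis (not along the pixel's ray), 0 where there is no reading), "fx", "fy", "cx", "cy" (pixels), "rvec" (rotation vector, rad) and "tvec" (3), from world to camera coordinates, as OpenCV has them; the wrist camera has in their place "hand_eye" (4x4, takes a point from camera to tool coordinates, whose origin is the TCP and whose axes are the tool frame's). Camera axes: x right, y down, z forward; pixel columns grow to the right and rows downward; lengths in mm; the calibration is good to about 2 mm. A picture is of the moment at which its call begins: read the wrist's pose just before it.
- hand_in(): hands the job in, once; it reports no verdict.
Trained networks look in the newest picture that a camera, given by its name, has taken for a name from the list of things; names that differ only in an ending like _2 or _b are one class to them, and where a whole thing is asked for, a point or a joint stands for the part that bears it (a point fixed in the world has none). Each returns a list of dicts, best first, with "p" (0 to 1); they miss things now and then, are a little off and sometimes report something else, mostly with a low value. They report only what shows in the picture. A call takes as long as a camera call. They do not tell look-alikes from the thing itself.
- viewer.find_in(camera, thing): "xyz" ([x, y, z] in mm, in the coordinates of the camera as it stood for that picture, good to about 4 mm: the middle of the surface that is visible of it).
The state is a dict: "time": time; "q": joint angles; "dq": joint speeds; "joint_efforts": joint torques, N m; "ee_pos": TCP position; "tcp_rot": TCP orientation; "force": force on the tool from outside, world axes, zero at the start; "torque": the same for the moment, N m; "opening": opening from 0.0 (shut) to 1.0 (fully open).
Only numpy, scipy, OpenCV 4.12 (cv2) and the standard library are available. Lean on these libraries where they do the work, as an engineer would, in place of code of your own. Each camera call takes 0.05 s, during which the arm holds its last target.

## Task

Lift the handled can of brass rings out of its stand, set it down gently and upright on open table clear of the stand and the rack, and let go. Then take hold of it afresh and park it upright on the table in front of the plywood rack, with well over half of its handle tucked in between the rack's two boards (they leave no room for fingers round the handle, so hold it by its body). Do not tip or drop the can, and leave the tray, jar, plain cup and brush where they are.

Things in the scene. Friction and masses are not known exactly. Their poses are not given: they have to be found in the camera images.
- can: Straight-sided open steel can, outside diameter 56, height 80, wall 3, about 0.2 kg, filled with brass rings (fixed in it) that heap to about its rim. One steel D-shaped handle stands out along its +x axis. Origin: centre of the underside; z up. It starts upright in the stand, underside 30 above the table, only the top 12 of its body showing above the pocket.
- can_handle (a point): Point on the handle's top bar, a flat-sided bar running straight out from the can, 12 wide (can y) and 10 high, from 28 to 78 out from the can's axis, centred 67 above the underside. The point is on the bar's centre, 58 out. Below the bar is an opening 32 high; the handle's outer upright bar spans 68 to 78 out.
- can_handle_end (a point): Outer end of the can's handle: 78 out from the can's axis, 67 above its underside.
- stand: Fixed sheet-aluminium stand: foot 96 x 96 x 6, plinth with its top (the can rests on it) 30 above the table, and a square pocket of thin walls, inside 66, outside 72, top 98 above the table. A slit 40 wide, open at the top, in its +x wall lets the can's handle out (42 of it outside); the can must rise 70 to come clear. Origin: centre of the underside; z up.
- rack: Fixed plywood rack: two upright parallel boards along its x axis, from x -30 to 40, 14 thick, top 95 above the table, a clear gap of 38 between them centred on y = 0; open at the -x end, closed by a board from x 40 to 54; base plate 8 thick, 110 wide, from x -30 to 60. Origin: between the boards, at table height; z up; +x points into the gap.
- rack_park (a point): Where the centre of the can's underside belongs: on the table 66 in front (-x) of the rack's origin. There, with the handle pointing along the rack's +x, the can's wall is 8 short of the boards and the handle reaches 42 in between them.
- tray: Bystander: white open tray 120 x 200 x 32 with brass rings. Origin: centre of the underside.
- jar: Bystander: pale jar with a white lid, diameter 64, height 85. Origin: centre of the underside.
- cup: Bystander: plain steel cup without a handle, diameter 60, height 70. Origin: centre of the underside.
- brush: Bystander: hand brush lying flat, about 200 long.
Things that resemble listed ones, but are neither listed nor needed, are in the scene too. Leave any blue look-alike of the rack alone.

How it is judged:
By the outcome, as a careful person would: the job done as asked, in the order asked, and still so for the second after the job is handed in, with the robot touching nothing.
It also fails if it takes over 58 s, if anything falls off the work surface, if the arm or the gripper's body presses on something with over 40 N, if the wrist force passes 120 N, or if a joint passes its speed limit or range.

## Working session

There is one attempt and no reset: what is moved stays moved. The work goes in short steps, Python scripts to look and compute and a shell command to move; the robot and the scene stay as the last step left them, time stands still between calls to the robot, and variables do not carry over. Pictures are saved under pics/ and viewed, and the job is handed in when it is done.

```bash
mkdir -p pics; cat > h.py <<'E'
import numpy as np, cv2
from cell import telemetry, viewer
def snap(n,save=None):
    st=telemetry.state(); s=viewer.snapshot(n)
    if n=="wrist":
        T=np.eye(4);T[:3,:3]=np.array(st['tcp_rot']);T[:3,3]=st['ee_pos']
        s['M']=T@np.array(s['hand_eye'])
    else:
        R=cv2.Rodrigues(np.array(s['rvec'],float))[0];M=np.eye(4);M[:3,:3]=R.T;M[:3,3]=-R.T@np.array(s['tvec'],float).ravel();s['M']=M
    if save: cv2.imwrite('pics/'+save,s['pixels'][:,:,::-1])
    return s
def world(s):
    v,u=np.mgrid[:420,:560];z=s['z_map'].astype(float)
    P=np.stack([(u-s['cx'])/s['fx']*z,(v-s['cy'])/s['fy']*z,z],-1)
    W=P@s['M'][:3,:3].T+s['M'][:3,3];W[z==0]=np.nan
    return W
def pix(s,p):
    Mi=np.linalg.inv(s['M']);c=Mi[:3,:3]@np.array(p,float)+Mi[:3,3]
    return (round(c[0]/c[2]*s['fx']+s['cx'],1),round(c[1]/c[2]*s['fy']+s['cy'],1))
def find(n,s,th):
    out=[]
    for d in viewer.find_in(n,th):
        w=s['M'][:3,:3]@np.array(d['xyz'])+s['M'][:3,3]
        out.append((round(d['p'],2),w.round(0).tolist(),pix(s,w)))
    return out
E
python3 - <<'E'
from h import *
for n in("scene","top"):
    s=snap(n,n+'0.png');np.save(n+'0.npy',world(s))
    print(n,s['M'].round(2).tolist())
    for t in("can","can_handle","can_handle_end","stand","rack","tray","jar","cup","brush"):print(t,find(n,s,t))
print(telemetry.state())
E
```

```text
scene [[-0.75, 0.4, -0.53, 1114.57], [0.66, 0.48, -0.58, 651.15], [0.02, -0.78, -0.62, 829.61], [0.0, 0.0, 0.0, 1.0]]
can [(0.64, [561.0, 227.0, 101.0], (np.float64(324.0), np.float64(273.1)))]
can_handle [(0.83, [561.0, 226.0, 101.0], (np.float64(323.8), np.float64(273.0)))]
can_handle_end [(0.73, [555.0, 228.0, 97.0], (np.float64(326.0), np.float64(273.6))), (0.39, [270.0, 339.0, 54.0], (np.float64(426.9), np.float64(256.9)))]
stand [(0.94, [562.0, 262.0, 41.0], (np.float64(331.8), np.float64(298.5)))]
rack [(0.8, [535.0, -217.0, 64.0], (np.float64(224.4), np.float64(197.2))), (0.72, [527.0, -391.0, 61.0], (np.float64(195.9), np.float64(173.5))), (0.7, [558.0, 226.0, 96.0], (np.float64(324.6), np.float64(273.6)))]
tray [(0.84, [765.0, -42.0, 14.0], (np.float64(194.0), np.float64(275.3)))]
jar [(0.75, [276.0, -281.0, 52.0], (np.float64(273.3), np.float64(164.1)))]
cup [(0.96, [268.0, 340.0, 52.0], (np.float64(427.4), np.float64(257.4)))]
brush [(0.93, [738.0, -221.0, 20.0], (np.float64(168.3), np.float64(235.0)))]
top [[0.0, -0.98, 0.18, 290.66], [-1.0, -0.0, 0.01, -40.21], [-0.01, 
[... 1124 characters left out ...]
    -2.88099186e-05,  1.57077049e+00]), 'dq': array([-1.42977144e-03, -1.33481144e-03, -7.70182720e-06, -7.06757382e-04,
        7.55761513e-04, -9.14667946e-04]), 'joint_efforts': array([ 1.74017816e-03, -5.20105934e+01,  4.64867914e+01,  1.58055736e-03,
        3.65379663e-05, -1.33421858e-05]), 'ee_pos': array([ 218.62541061, -504.69868709,  198.30921167]), 'tcp_rot': array([[-5.46539164e-07,  3.97528024e-01, -9.17590034e-01],
       [-7.12153632e-05, -9.17590031e-01, -3.97528023e-01],
       [-9.99999997e-01,  6.51292429e-05,  2.88116015e-05]]), 'force': array([-0.05729944, -0.34872167, -1.57527818]), 'torque': array([-0.00177363,  0.03395988, -0.00441596]), 'opening': 1.002924695075287}
```

View pics/scene0.png

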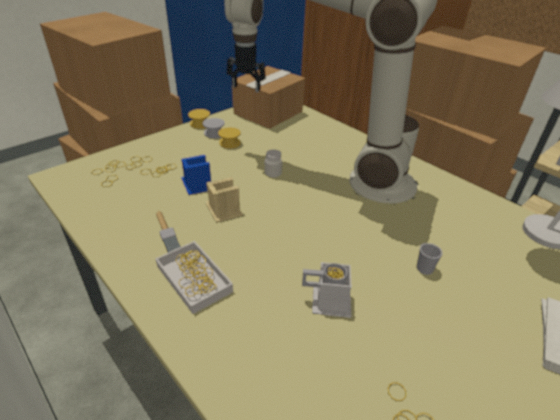

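View pics/top0.png

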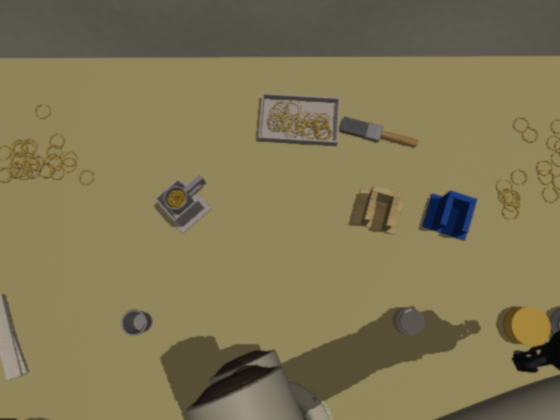

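```bash
python3 - <<'E'
import cv2
a=cv2.imread('pics/top0.png');b=cv2.imread('pics/scene0.png')
x=cv2.resize(a[150:250,130:240],(400,364),interpolation=cv2.INTER_CUBIC)
y=cv2.resize(a[150:280,330:500],(400,306),interpolation=cv2.INTER_CUBIC)
z=cv2.resize(b[220:330,270:380],(390,390),interpolation=cv2.INTER_CUBIC)
import numpy as np
o=np.zeros((390,790,3),np.uint8);o[:364,:400]=x;o[:,400:]=z
cv2.imwrite('pics/c0.png',o);cv2.imwrite('pics/c1.png',cv2.resize(a[150:280,330:500],(680,520),interpolation=cv2.INTER_CUBIC))
E
```

```text
(no output)
```

View pics/c0.png

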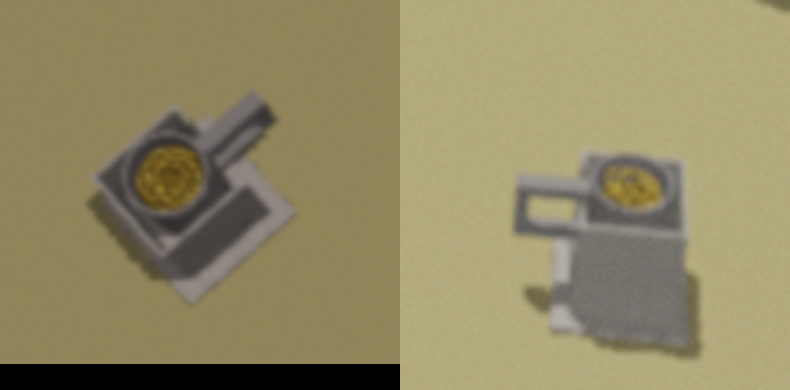

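View pics/c1.png

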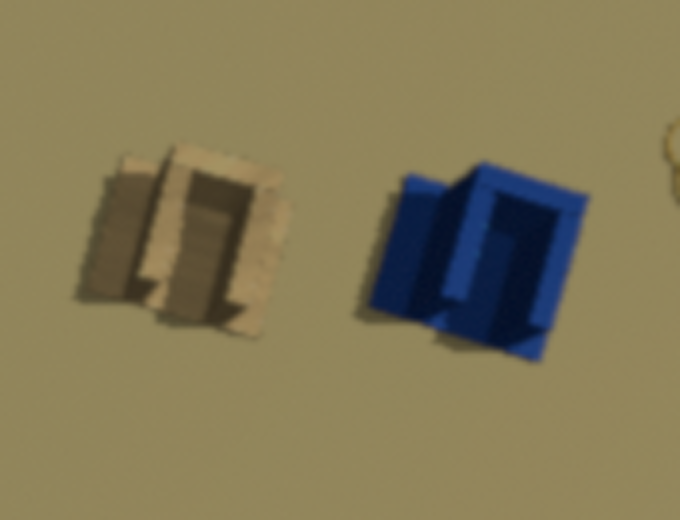

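The top view offers these candidates:
- **Can:** the handled can with rings sits in the stand at (177,199), handle towards (200,183). The plain cup at (135,322) has no handle, so the first one is the can.
- **Rack:** the plywood one is at (380,210) and the blue look-alike at (452,213). I choose the plywood one; it opens towards the robot (image bottom).

The close crop confirms both choices. Next I measure the poses.

```bash
python3 - <<'E'
import numpy as np
import cv2
for n in("top","scene"):
    W=np.load(n+'0.npy').reshape(-1,3)
    P=W[np.isfinite(W[:,0])]
    def sel(c,r,z0,z1):
        return P[(np.hypot(P[:,0]-c[0],P[:,1]-c[1])<r)&(P[:,2]>z0)&(P[:,2]<z1)]
    t=sel((450,0),60,-30,30);print(n,'table z',np.median(t[:,2]))
    r=sel((530,-235),75,85,105); print('rack tops',len(r),cv2.minAreaRect(r[:,:2].astype(np.float32)),r[:,2].mean())
    b=sel((530,-235),90,4,14); print('rack base',len(b),b[:,:2].min(0),b[:,:2].max(0),cv2.minAreaRect(b[:,:2].astype(np.float32)))
    c=sel((545,235),80,80,125); print('can+stand',len(c),c.min(0).round(),c.max(0).round())
    c2=sel((545,235),90,103,125);print('can top',len(c2),c2.mean(0),cv2.minAreaRect(c2[:,:2].astype(np.float32)))
    f=sel((545,235),90,3,12);print('foot',len(f),cv2.minAreaRect(f[:,:2].astype(np.float32)))
E
```

```text
top table z -0.18079849213654597
rack tops 562 ((524.44384765625, -242.10983276367188), (66.34192657470703, 84.93169403076172), 73.55147552490234) 94.48081886441739
rack base 948 [ 441.73015463 -321.4335766 ] [ 617.60785978 -150.26341194] ((528.7760009765625, -235.56039428710938), (174.8478546142578, 169.62603759765625), 40.11282730102539)
can+stand 896 [488. 180.  80.] [596. 291. 115.]
can top 166 [546.23053731 231.74040179 107.41230378] ((559.4668579101562, 229.477783203125), (56.47871398925781, 99.58255004882812), 61.71498107910156)
foot 501 ((540.4905395507812, 234.89205932617188), (162.27737426757812, 174.05105590820312), 30.137527465820312)
scene table z 0.11730709936801986
rack tops 304 ((524.1422119140625, -238.0328369140625), (71.93190002441406, 84.42347717285156), 74.23400115966797) 92.94763418675988
rack base 243 [ 479.79366616 -321.87899054] [ 584.06889739 -160.12000183] ((552.144775390625, -228.63327026367188), (82.95051574707031, 167.0467071533203), 25.636253356933594)
can+stand 895 [486. 181.  80.] [598. 294. 114.]
can top 165 [543.91066757 240.4877398  107.47959371] ((549.260498046875, 225.19012451171875), (56.73910140991211, 95.43897247314453), 24.296585083007812)
foot 402 ((549.5226440429688, 235.66651916503906), (145.16897583007812, 158.98492431640625), 35.23836135864258)
```

```bash
python3 -m handwheel '{"travel":[[-0.03,-0.03,-0.03],[-0.06,-0.07,-0.07],[-0.09,-0.11,-0.11],[-0.11,-0.15,-0.155],[-0.12,-0.19,-0.20],[-0.13,-0.23,-0.245],[-0.13,-0.27,-0.29],[-0.13,-0.31,-0.335],[-0.13,-0.35,-0.38],[-0.13,-0.39,-0.42]],"yaw":[-1,-2.5,-4,-5.5,-7,-8.5,-10,-11.5,-13,-14.5]}' 1
```

```text
time: 2.25
ee_pos: [449.5, 22.2, 328.4]
tcp_rot: [[0.001, 0.935, 0.354], [-0.0, 0.354, -0.935], [-1.0, 0.001, 0.0]]
force: [0.5, -1.3, -0.4]
opening: 1.003
```

```bash
python3 - <<'E'
from h import *
s=telemetry.state();R=np.array(s['tcp_rot']);p=np.array(s['ee_pos']);print(p,R.round(3).tolist(),s['q'].round(2))
print(R.T@(np.array([545,225,320])-p), np.degrees(np.arctan2(R[1,1],R[0,1])))
w=snap('wrist','w0.png');print(np.array(w['hand_eye']).round(2))
E
```

```text
[449.51675526  22.24874249 328.35641057] [[0.001, 0.935, 0.354], [-0.0, 0.354, -0.935], [-1.0, 0.001, 0.0]] [ 0.05 -0.06  0.29  1.92 -0.    1.26]
[   8.40489525  161.1062237  -155.7854116 ] 20.745530200367977
[[  -0.     -0.31    0.95 -174.97]
 [   1.     -0.      0.      1.78]
 [   0.      0.95    0.31  -79.3 ]
 [   0.      0.      0.      1.  ]]
```

```bash
python3 -m handwheel '{"travel":[[0,0.04,-0.04],[0,0.08,-0.08],[0,0.12,-0.12],[0,0.16,-0.155],[0,0.16,-0.155],[0,0.16,-0.155]],"yaw":[-1.5,-3,-4.5,-5,-5,-5]}' 1
python3 - <<'E'
from h import *
w=snap('wrist','w1.png');W=world(w);np.save('w1.npy',W)
for t in("can","can_handle","can_handle_end","stand"):print(t,find('wrist',w,t))
P=W.reshape(-1,3);P=P[np.isfinite(P[:,0])]
P=P[np.hypot(P[:,0]-545,P[:,1]-235)<110]
for z0,z1 in((103,125),(94.5,100.5),(99,104),(3,12)):
    q=P[(P[:,2]>z0)&(P[:,2]<z1)];print(z0,len(q),q.mean(0),q.min(0).round(),q.max(0).round(),cv2.minAreaRect(q[:,:2].astype(np.float32)))
im=w['pixels'][:,:,::-1]
E
```

```text
time: 3.05
ee_pos: [544.7, 221.0, 328.2]
tcp_rot: [[-0.001, 0.637, 0.771], [-0.0, 0.771, -0.637], [-1.0, -0.001, -0.0]]
force: [0.3, -0.5, 0.2]
opening: 1.0
can [(0.64, [549.0, 243.0, 96.0], (np.float64(299.6), np.float64(161.9)))]
can_handle [(0.78, [547.0, 242.0, 96.0], (np.float64(297.6), np.float64(161.5)))]
can_handle_end [(0.65, [547.0, 240.0, 95.0], (np.float64(296.7), np.float64(161.9)))]
stand [(0.86, [526.0, 254.0, 31.0], (np.float64(293.7), np.float64(137.3)))]
103 423 [543.39413052 244.67495151 108.28811326] [514. 218. 103.] [570. 273. 111.] ((542.361083984375, 245.83807373046875), (53.891048431396484, 54.87158966064453), 49.668331146240234)
94.5 862 [540.00724988 246.94536028  97.47012781] [491. 185.  95.] [599. 296. 100.] ((555.0979614257812, 230.10812377929688), (71.95609283447266, 115.51751708984375), 42.32881164550781)
99 542 [564.98294927 218.50383405 101.26414173] [496. 185.  99.] [600. 285. 104.] ((560.9474487304688, 240.495849609375), (64.1891860961914, 117.04036712646484), 58.81377410888672)
3 895 [512.97350317 253.23343297   5.27102921] [474. 180.   3.] [591. 313.  11.] ((540.4473876953125, 246.19432067871094), (95.95121765136719, 95.9551773071289), 42.23283767700195)
```

View pics/w1.png

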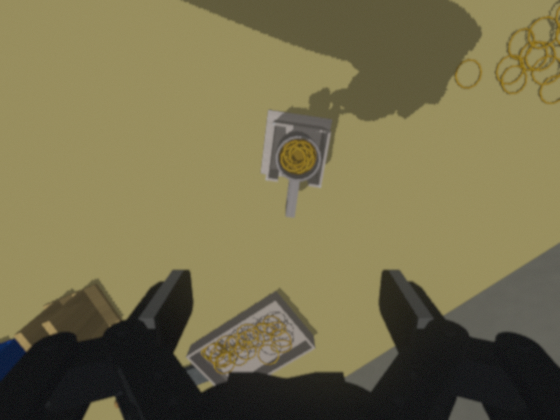

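```bash
python3 - <<'E'
from h import *
P=np.load('w1.npy').reshape(-1,3);P=P[np.isfinite(P[:,0])]
t=P[(P[:,2]>106)&(np.hypot(P[:,0]-542,P[:,1]-246)<45)]
c,r=cv2.minEnclosingCircle(t[:,:2].astype(np.float32));print(c,r)
c=np.array(c)
d=np.hypot(P[:,0]-c[0],P[:,1]-c[1])
q=P[(d>42)&(d<78)&(P[:,2]>99.5)&(P[:,2]<105)]
q=q[(q[:,0]>c[0])&(q[:,1]<c[1])]
print(len(q),q[:,2].mean(),q[:,:2].mean(0))
l=cv2.fitLine(q[:,:2].astype(np.float32),cv2.DIST_HUBER,0,.01,.01).ravel();print(l,np.degrees(np.arctan2(l[1],l[0])),np.degrees(np.arctan2(*(q[:,:2].mean(0)-c)[::-1])), cv2.minAreaRect(q[:,:2].astype(np.float32)))
u=l[:2]*np.sign(l[0]);e=((q[:,:2]-c)@u);print('extent',e.min(),e.max())
s=telemetry.state();R=np.array(s['tcp_rot']);p=np.array(s['ee_pos'])
tgt=np.append(l[2:]+u*(55-u@(l[2:]-c)),78);print(tgt,(R.T@(tgt-p)).round(1),np.degrees(np.arctan2(R[1,2],R[0,2])))
E
```

```text
(544.028564453125, 244.08639526367188) 44.87737274169922
232 101.29683596299998 [583.90282169 201.11379548]
[  0.6794209  -0.7337488 583.8711    201.09155  ] -47.2016 -47.14177415993383 ((584.2445068359375, 200.8101806640625), (12.023448944091797, 34.322933197021484), 43.373374938964844)
extent 41.90395901775208 76.28467639018837
[581.41345141 203.74571325  78.        ] [251.4  10.5  38.7] -39.65425719384936
```

```bash
python3 -m handwheel '{"travel":[[0.02,0.010,0.038],[0.07,0.0105,0.0385],[0.12,0.0105,0.0385],[0.165,0.0105,0.0385],[0.18,0.0105,0.0385],[0.18,0.0105,0.0385]],"yaw":[1.25,1.25,1.25,1.25,1.25,1.25]}' 1
python3 - <<'E'
from h import *
w=snap('wrist','w2.png');W=world(w);P=W.reshape(-1,3);P=P[np.isfinite(P[:,0])]
s=telemetry.state();R=np.array(s['tcp_rot']);p=np.array(s['ee_pos'])
c=np.array([542.5,245.5]);d=np.hypot(P[:,0]-c[0],P[:,1]-c[1])
q=P[(d>40)&(d<85)&(P[:,2]>99)&(P[:,2]<106)&(P[:,0]>c[0])&(P[:,1]<c[1])]
print(len(q),cv2.minAreaRect(q[:,:2].astype(np.float32)) if len(q)>5 else 0)
print(((q.mean(0)-p)@R).round(1),((q-p)@R).min(0),((q-p)@R).max(0),np.degrees(np.arctan2(R[1,2],R[0,2])))
E
```

```text
time: 4.05
ee_pos: [581.0, 204.4, 148.9]
tcp_rot: [[-0.0, 0.733, 0.681], [-0.0, 0.681, -0.733], [-1.0, -0.0, 0.0]]
force: [-0.2, -0.1, 0.4]
opening: 0.997
813 ((582.6083374023438, 202.2047576904297), (11.76998519897461, 38.40850067138672), 43.15668869018555)
[48.9 -0.9  2. ] [ 46.60609014  -6.96440445 -16.74115714] [50.43335186  4.87202895 21.66654069] -47.09610665007571
```

View pics/w2.png

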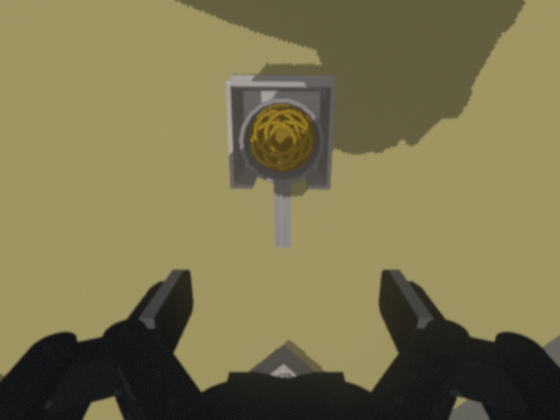

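```bash
python3 -m handwheel '{"travel":[[0.02,-0.001,-0.002],[0.045,-0.001,-0.002],[0.063,-0.001,-0.002],[0.070,-0.001,-0.002],[0.070,-0.001,-0.002]],"yaw":[0,0,0,0,0]}' 1
python3 -m handwheel '{"travel":[[0,0,0],[0,0,0],[0,0,0],[0,0,0],[0,0,0],[0,0,0]],"yaw":[0,0,0,0,0,0]}' -1
```

```text
time: 4.72
ee_pos: [579.4, 205.6, 78.8]
tcp_rot: [[0.0, 0.732, 0.681], [0.0, 0.681, -0.732], [-1.0, 0.0, 0.0]]
force: [-0.9, 0.2, 0.5]
opening: 0.999
time: 5.48
ee_pos: [579.1, 205.6, 78.3]
tcp_rot: [[-0.0, 0.732, 0.681], [-0.0, 0.681, -0.732], [-1.0, -0.0, 0.0]]
force: [0.2, 0.4, 0.1]
opening: -0.0
```

```bash
python3 - <<'E'
from h import *
w=snap('wrist','w3.png');s=snap('scene')
cv2.imwrite('pics/s3.png',cv2.resize(s['pixels'][220:330,250:400,::-1],(750,550),interpolation=cv2.INTER_CUBIC));print(telemetry.state()['opening'])
E
```

```text
-0.0005562228626277279
```

View pics/w3.png

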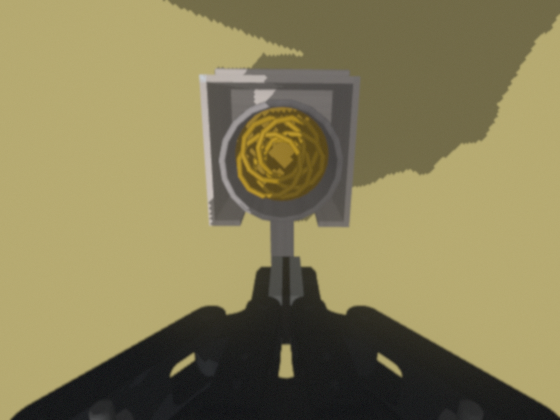

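View pics/s3.png

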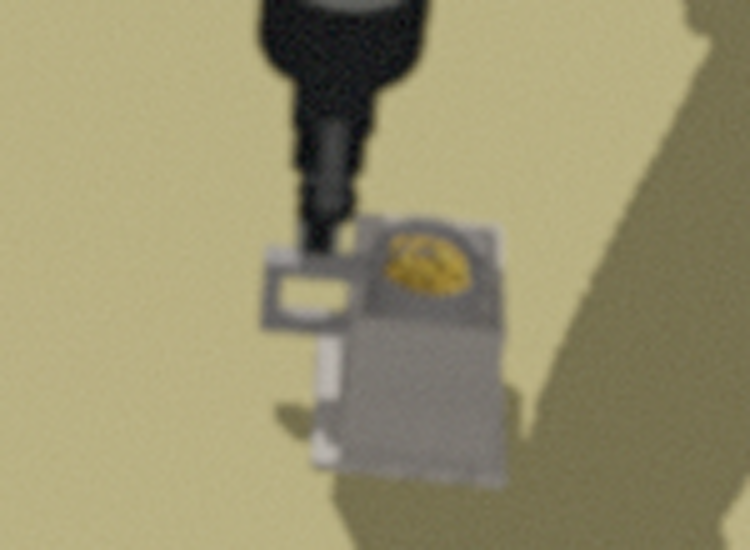

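```bash
python3 - <<'E'
from h import *
w=snap('wrist');Mh=np.array(w['hand_eye'])
z=w['z_map'];print('tcp pix wrist',pix(w,telemetry.state()['ee_pos']))
for (u,v) in [(272,275),(286,262),(286,275),(295,275),(310,275),(286,300),(286,320),(283,245)]:
    d=float(z[v,u]);c=np.array([(u-w['cx'])/w['fx']*d,(v-w['cy'])/w['fy']*d,d,1]);print(u,v,d,(Mh@c)[:3].round(1),(w['M']@c)[:3].round(1))
s=snap('scene');p=telemetry.state()['ee_pos'];print('scene',pix(s,p),pix(s,p+[0,0,19]),'crop',[( (a-250)*5,(b-220)*5) for a,b in [pix(s,p),pix(s,p+[0,0,19])]])
W=world(s)
for u in (312,314,316):
  for v in range(255,285,3): print(u,v,W[v,u].round(0))
E
```

```text
tcp pix wrist (np.float64(281.9), np.float64(245.8))
272 275 136.2319793701172 [-53.7  -3.6 -10.7] [569.1 211.  131.9]
286 262 145.2576446533203 [-43.9   2.3 -11.8] [572.8 215.8 122.1]
286 275 134.37875366210938 [-55.3   2.3 -11.6] [572.8 215.7 133.6]
295 275 135.72265625 [-54.1   6.1 -11. ] [576.1 217.7 132.4]
310 275 142.80751037597656 [-47.8  12.9  -7.4] [583.5 219.8 126.1]
286 300 121.34589385986328 [-69.8   2.3  -9.2] [574.5 213.8 148.1]
286 320 124.0793685913086 [-69.8   2.3  -0.3] [580.5 207.4 148.1]
283 245 165.52145385742188 [-22.9   0.8 -10.7] [572.4 214.  101.2]
scene (np.float64(311.6), np.float64(278.2)) (np.float64(312.3), np.float64(272.8)) crop [(np.float64(308.0000000000001), np.float64(290.99999999999994)), (np.float64(311.50000000000006), np.float64(264.00000000000006))]
312 255 [614. 228. 196.]
312 258 [626. 239. 203.]
312 261 [628. 242. 197.]
312 264 [591. 212. 140.]
312 267 [592. 213. 132.]
312 270 [586. 209. 114.]
312 273 [582. 207. 100.]
312 276 [518. 155.   1.]
312 279 [525. 162.   0.]
312 282 [573. 203.  59.]
314 255 [620. 239. 208.]
314 258 [625. 244. 206.]
314 261 [625. 245. 198.]
314 264 [585. 213. 137.]
314 267 [585. 214. 128.]
314 270 [586. 215. 119.]
314 273 [578. 210.  99.]
314 276 [513. 158.   1.]
314 279 [518. 163.  -4.]
314 282 [570. 207.  59.]
316 255 [615. 241. 206.]
316 258 [620. 245. 204.]
316 261 [622. 248. 198.]
316 264 [584. 218. 140.]
316 267 [582. 217. 129.]
316 270 [580. 216. 116.]
316 273 [574. 213.  99.]
316 276 [508. 161.  -1.]
316 279 [518. 170.   2.]
316 282 [567. 211.  60.]
```

```bash
python3 - <<'E'
from h import *
P=np.load('scene0.npy').reshape(-1,3);P=P[np.isfinite(P[:,0])]
g=P[(np.hypot(P[:,0]-218,P[:,1]+505)<90)&(P[:,2]>120)];print('start open: tip z',np.sort(g[:,2])[:12].round(0),'tcp 198')
s=snap('scene');W=world(s).reshape(-1,3);W=W[np.isfinite(W[:,0])];p=telemetry.state()['ee_pos'];print(p)
g=W[(np.hypot(W[:,0]-p[0],W[:,1]-p[1])<18)&(W[:,2]>70)]
print(np.sort(g[:,2]).round(0)[:60])
st=telemetry.state();print(st['force'],st['joint_efforts'].round(1),st['q'].round(3))
E
```

```text
start open: tip z [244. 246. 247. 248. 248. 249. 249. 250. 250. 250. 250. 250.] tcp 198
[579.14152653 205.5539884   78.26784391]
[ 72.  76.  76.  77.  81.  83.  84.  86.  88.  90.  90.  91.  91.  91.
  92.  92.  92.  92.  92.  93.  93.  94.  95.  95.  95.  95.  95.  96.
  96.  96.  96.  97.  97.  97.  97.  98.  98.  98.  98.  99.  99.  99.
  99. 100. 100. 100. 100. 100. 100. 100. 100. 101. 101. 101. 101. 101.
 101. 101. 101. 101.]
[-0.57499833  0.48071357  0.63490962] [ -0.  -61.4  47.    0.   -0.   -0. ] [ 0.341  0.229  0.104  1.446 -0.     1.163]
```

The scene view shows the shut fingers ending above the bar: the reported TCP lies about 30–40 mm beyond the real tips. At the start the open tips also showed at z≈244 with the TCP at 198. I'll raise the arm clear and measure the offset.

```bash
python3 -m handwheel '{"travel":[[-0.03,0,0],[-0.06,0,0],[-0.08,0,0],[-0.08,0,0]],"yaw":[0,0,0,0]}' -1
cat > tip.py <<'E'
from h import *
for n in('scene','top'):
    s=snap(n);W=world(s);st=telemetry.state();p=np.array(st['ee_pos']);R=np.array(st['tcp_rot'])
    L=(W.reshape(-1,3)-p)@R; ok=np.isfinite(L[:,0])&(np.abs(L[:,1])<75)&(np.abs(L[:,2])<45)&(L[:,0]<12)&(L[:,0]>-95)
    g=L[ok]; i=np.argsort(-g[:,0])[:25]; print(n,len(g)); print(g[i].round(0).tolist())
cv2.imwrite('pics/tip.png',cv2.resize(snap('scene')['pixels'][200:310,250:400,::-1],(750,550),interpolation=cv2.INTER_CUBIC))
s=snap('wrist','tipw.png')
E
python3 tip.py
```

```text
time: 6.22
ee_pos: [579.9, 205.8, 159.9]
tcp_rot: [[0.003, 0.732, 0.681], [0.001, 0.681, -0.732], [-1.0, 0.003, 0.001]]
force: [-0.1, -0.4, 0.7]
opening: -0.001
scene 107
[[-34.0, 4.0, 8.0], [-35.0, 5.0, 1.0], [-36.0, 6.0, 6.0], [-36.0, 6.0, 3.0], [-38.0, 6.0, -10.0], [-38.0, 5.0, 8.0], [-38.0, 8.0, -1.0], [-38.0, 4.0, -10.0], [-40.0, 4.0, 8.0], [-41.0, 3.0, -12.0], [-41.0, 10.0, -8.0], [-42.0, 11.0, -5.0], [-43.0, 6.0, -10.0], [-43.0, 13.0, -3.0], [-44.0, 11.0, 6.0], [-44.0, 10.0, -3.0], [-45.0, 13.0, 4.0], [-45.0, 6.0, 6.0], [-45.0, 7.0, 9.0], [-45.0, 13.0, 2.0], [-45.0, 12.0, -7.0], [-46.0, 10.0, 6.0], [-46.0, 5.0, -9.0], [-46.0, 10.0, 2.0], [-47.0, 14.0, -0.0]]
top 7
[[-85.0, -27.0, 15.0], [-90.0, -24.0, 13.0], [-92.0, -28.0, 7.0], [-93.0, -28.0, 13.0], [-94.0, -29.0, 10.0], [-95.0, -30.0, 9.0], [-95.0, -27.0, 12.0]]
```

View pics/tip.png

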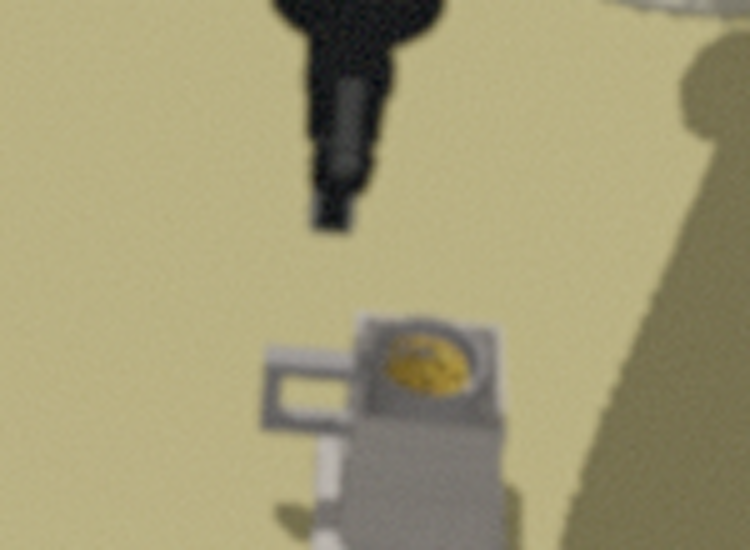

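The shut tips are 34 mm behind the reported TCP, and the z-span centres near 0. So I command the reported z 34 lower: a grasp at z 97 needs a reported TCP of z 44.

```bash
python3 -m handwheel '{"travel":[[0,-0.002,0],[0,-0.002,0],[0,-0.002,0],[0,-0.002,0],[0.03,-0.002,0],[0.06,-0.002,0],[0.09,-0.002,0],[0.11,-0.002,0],[0.116,-0.002,0],[0.116,-0.002,0]],"yaw":[0,0,0,0,0,0,0,0,0,0]}' 1
python3 -m handwheel '{"travel":[[0,0,0],[0,0,0],[0,0,0],[0,0,0],[0,0,0],[0,0,0],[0,0,0]],"yaw":[0,0,0,0,0,0,0]}' -1
python3 - <<'E'
from h import *
w=snap('wrist','w4.png');s=snap('scene')
cv2.imwrite('pics/s4.png',cv2.resize(s['pixels'][220:330,250:400,::-1],(750,550),interpolation=cv2.INTER_CUBIC));print(telemetry.state()['opening'])
E
```

```text
time: 7.68
ee_pos: [577.7, 204.2, 42.6]
tcp_rot: [[0.0, 0.732, 0.681], [0.0, 0.681, -0.732], [-1.0, 0.0, 0.0]]
force: [-0.8, 0.2, 0.7]
opening: 1.002
time: 8.55
ee_pos: [577.8, 204.1, 42.5]
tcp_rot: [[0.0, 0.732, 0.681], [-0.0, 0.681, -0.732], [-1.0, 0.0, 0.0]]
force: [0.1, -1.7, 3.4]
opening: 0.132
0.12882733321045436
```

View pics/w4.png

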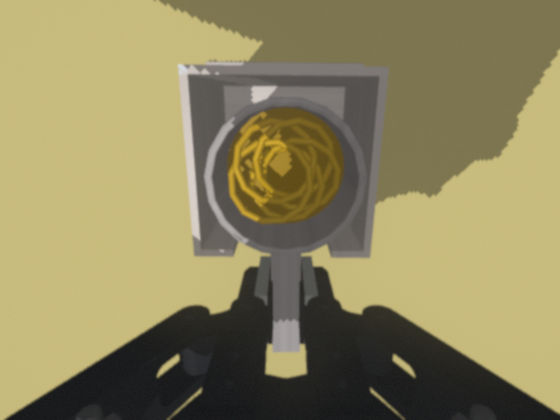

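View pics/s4.png

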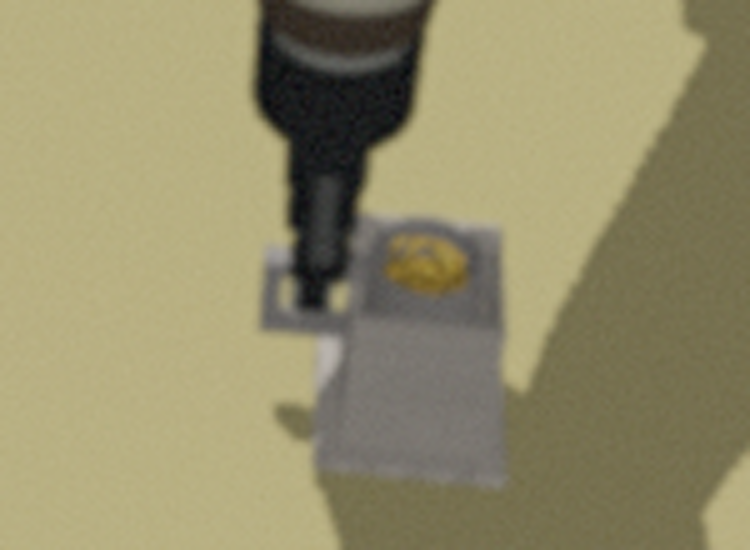

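The bar (col 286) is gripped between the pads at an opening of 0.13, about 11–12 mm. I lift straight up, 88 mm.

```bash
python3 -m handwheel '{"travel":[[-0.004,0,0],[-0.012,0,0],[-0.022,0,0],[-0.032,0,0],[-0.043,0,0],[-0.054,0,0],[-0.066,0,0],[-0.078,0,0],[-0.086,0,0],[-0.088,0,0]],"yaw":[0,0,0,0,0,0,0,0,0,0]}' -1
python3 - <<'E'
from h import *
w=snap('wrist','w5.png');s=snap('scene')
cv2.imwrite('pics/s5.png',cv2.resize(s['pixels'][200:330,250:400,::-1],(690,598),interpolation=cv2.INTER_CUBIC))
W=world(w);P=W.reshape(-1,3);P=P[np.isfinite(P[:,0])]
st=telemetry.state();R=np.array(st['tcp_rot']);p=np.array(st['ee_pos'])
L=(P-p)@R
q=L[(P[:,2]>175)&(L[:,2]<-24)&(abs(L[:,1])<32)&(L[:,2]>-90)];q=q[:, :]
print(p,len(q)); 
A=np.c_[q[:,1:],np.ones(len(q))];print('plane x=',np.linalg.lstsq(A,q[:,0],rcond=None)[0],q.min(0),q.max(0))
E
```

```text
time: 9.9
ee_pos: [577.9, 204.3, 131.0]
tcp_rot: [[0.001, 0.732, 0.681], [0.0, 0.681, -0.732], [-1.0, 0.001, 0.0]]
force: [-0.3, 0.5, -2.7]
opening: 0.127
[577.67519807 204.21340135 130.25217573] 14311
plane x= [ 4.29401937e-02  2.54878526e-02 -5.72212092e+01] [-69.16328639 -25.48618522 -81.1664525 ] [-44.75248185  30.09341177 -26.20451113]
```

View pics/w5.png

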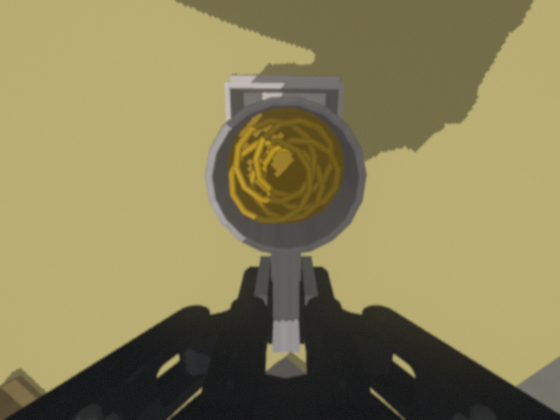

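View pics/s5.png

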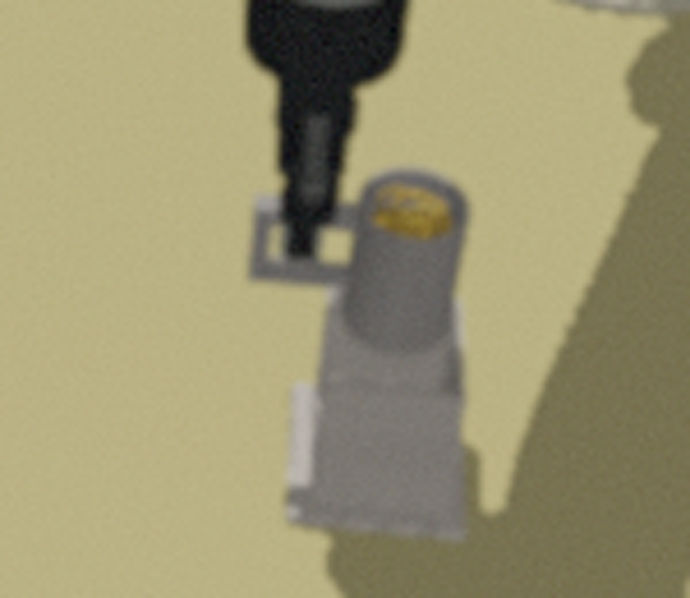

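```bash
python3 -m handwheel '{"travel":[[-0.005,-0.008,0.005],[-0.005,-0.026,0.017],[-0.005,-0.050,0.034],[-0.005,-0.077,0.052],[-0.005,-0.105,0.071],[-0.005,-0.133,0.090],[-0.005,-0.160,0.109],[-0.005,-0.183,0.124],[-0.005,-0.198,0.134],[-0.005,-0.204,0.138]],"yaw":[0,-0.3,-0.8,-1.5,-2.2,-3,-3.7,-4.4,-4.9,-5.1]}' -1
python3 - <<'E'
from h import *
st=telemetry.state();R=np.array(st['tcp_rot']);print(st['ee_pos'],R.round(3).tolist(),np.degrees(np.arctan2(R[1,2],R[0,2])),st['opening'])
s=snap('scene');cv2.imwrite('pics/s6.png',cv2.resize(s['pixels'][160:310,190:360,::-1],(680,600),interpolation=cv2.INTER_CUBIC))
w=snap('wrist');P=world(w).reshape(-1,3);P=P[np.isfinite(P[:,0])];L=(P-st['ee_pos'])@R
q=L[(P[:,2]>150)&(L[:,2]<-24)&(abs(L[:,1])<32)&(L[:,2]>-90)]
A=np.c_[q[:,1:],np.ones(len(q))];print(np.linalg.lstsq(A,q[:,0],rcond=None)[0],cv2.minEnclosingCircle(q[:,1:].astype(np.float32)))
E
```

```text
time: 11.25
ee_pos: [521.7, -36.9, 135.4]
tcp_rot: [[0.0, 0.284, 0.959], [0.0, 0.959, -0.284], [-1.0, 0.0, 0.0]]
force: [-0.2, 0.4, -3.3]
opening: 0.128
[521.73714713 -36.88695214 135.42775022] [[0.0, 0.284, 0.959], [0.0, 0.959, -0.284], [-1.0, 0.0, 0.0]] -16.52169014928696 0.12772362114841762
[ 3.22771126e-02 -3.29956154e-02 -5.47048758e+01] ((1.5017167329788208, -52.63132858276367), 28.064638137817383)
```

View pics/s6.png

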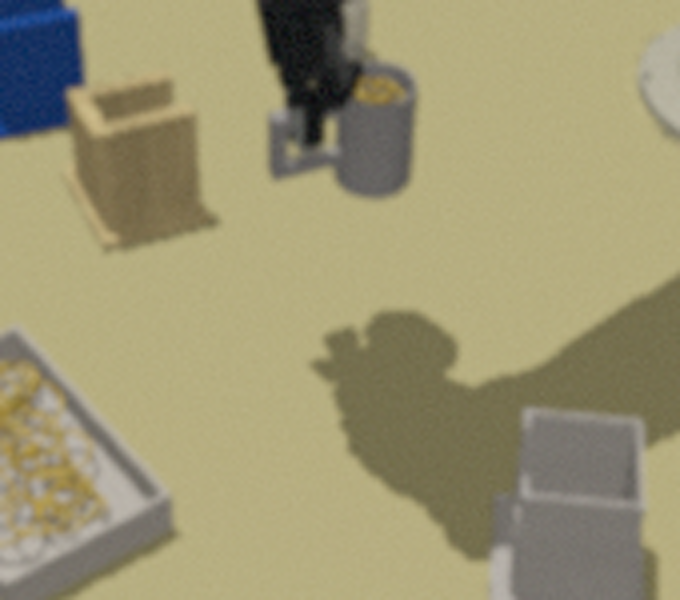

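```bash
python3 -m handwheel '{"travel":[[0.008,0,0],[0.024,0,0],[0.042,0,0],[0.060,0,0],[0.078,0,0],[0.094,0,0],[0.106,0,0],[0.113,0,0],[0.116,0,0],[0.117,0,0]],"yaw":[0,0,0,0,0,0,0,0,0,0]}' -1
python3 -m handwheel '{"travel":[[0.001,0,0],[0.002,0,0],[0.003,0,0],[0.003,0,0]],"yaw":[0,0,0,0]}' -1
```

```text
time: 12.6
ee_pos: [522.5, -35.8, 18.5]
tcp_rot: [[0.001, 0.284, 0.959], [-0.0, 0.959, -0.284], [-1.0, 0.0, 0.001]]
force: [-1.0, -0.6, -1.5]
opening: 0.129
time: 13.1
ee_pos: [522.2, -35.8, 15.2]
tcp_rot: [[-0.0, 0.284, 0.959], [-0.0, 0.959, -0.284], [-1.0, -0.0, -0.0]]
force: [-0.3, 0.1, -2.5]
opening: 0.125
```

```bash
python3 -m handwheel '{"travel":[[0.0005,0,0],[0.001,0,0],[0.0015,0,0],[0.002,0,0],[0.002,0,0]],"yaw":[0,0,0,0,0]}' -1
python3 -m handwheel '{"travel":[[0.0005,0,0],[0.001,0,0],[0.001,0,0]],"yaw":[0,0,0]}' -1
python3 - <<'E'
from h import *
s=snap('scene');cv2.imwrite('pics/s7.png',cv2.resize(s['pixels'][160:290,190:360,::-1],(765,585),interpolation=cv2.INTER_CUBIC))
W=world(s);c=np.array([469.5,-20]);P=W.reshape(-1,3);q=P[(np.hypot(P[:,0]-c[0],P[:,1]-c[1])<35)&(P[:,2]>2)];print(np.sort(q[:,2])[::-1][:60:5],np.sort(q[:,2])[:15].round(1))
E
```

```text
time: 13.72
ee_pos: [522.2, -35.8, 13.2]
tcp_rot: [[-0.0, 0.284, 0.959], [0.0, 0.959, -0.284], [-1.0, -0.0, -0.0]]
force: [0.6, 0.3, -2.4]
opening: 0.128
time: 14.1
ee_pos: [522.6, -35.9, 12.6]
tcp_rot: [[0.001, 0.284, 0.959], [-0.0, 0.959, -0.284], [-1.0, 0.0, 0.001]]
force: [0.7, -0.4, 0.3]
opening: 0.128
[542.95523852 541.42947347 539.87038418 539.33770313 539.03206434
 538.77958168 538.47587719 538.04068643 537.69495931 536.95100365
 536.68095552 536.09229406] [2.1 2.2 2.3 2.5 2.6 2.9 2.9 2.9 3.1 3.2 3.2 3.5 3.8 4.1 4.1]
```

View pics/s7.png

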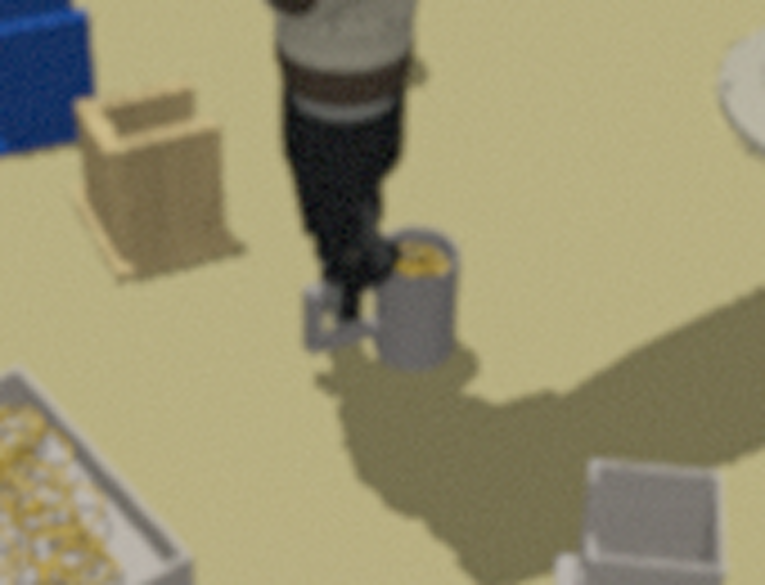

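Wrist force has gone to about zero at z 12.6, so the can is on the table. I add half a millimetre, release and rise.

```bash
python3 -m handwheel '{"travel":[[0.0005,0,0],[0.0005,0,0]],"yaw":[0,0]}' -1
python3 -m handwheel '{"travel":[[0,0,0],[0,0,0],[0,0,0],[0,0,0],[0,0,0],[0,0,0]],"yaw":[0,0,0,0,0,0]}' 1
python3 -m handwheel '{"travel":[[-0.008,0,0],[-0.025,0,0],[-0.05,0,0],[-0.08,0,0],[-0.11,0,0],[-0.14,0,0],[-0.15,0,-0.02],[-0.15,0,-0.053],[-0.15,0,-0.053],[-0.15,0,-0.053]],"yaw":[0,0,0,0,0,0,0,0,0,0]}' 1
cat > can.py <<'E'
from h import *
import sys
ph=float(sys.argv[1])  # plane of can rim z
w=snap('wrist',sys.argv[2]);st=telemetry.state();R=np.array(st['tcp_rot']);p=np.array(st['ee_pos'])
P=world(w).reshape(-1,3);P=P[np.isfinite(P[:,0])];L=(P-p)@R
fing=(L[:,0]<-30)
b=P[(~fing)&(P[:,2]>ph-5)&(P[:,2]<ph+5)]
c0=np.median(b[:,:2],0);b=b[np.hypot(*(b[:,:2]-c0).T)<45]
c,r=cv2.minEnclosingCircle(b[:,:2].astype(np.float32));c=np.array(c)
A=np.c_[b[:,:2]-c,np.ones(len(b))];print('rim',c.round(1),round(r,1),'plane',np.linalg.lstsq(A,b[:,2],rcond=None)[0].round(3))
d=np.hypot(*(P[:,:2]-c).T)
q=P[(~fing)&(d>33)&(d<80)&(P[:,2]>ph-12)&(P[:,2]<ph-4)]
rc=cv2.minAreaRect(q[:,:2].astype(np.float32));l=cv2.fitLine(q[:,:2].astype(np.float32),cv2.DIST_HUBER,0,.01,.01).ravel();u=l[:2]*np.sign(l[0])
cc=c+0*u;off=np.array([-u[1],u[0]])@(l[2:]-c)
print('handle',len(q),rc,'ang',np.degrees(np.arctan2(u[1],u[0])),'centroid ang',np.degrees(np.arctan2(*(q[:,:2].mean(0)-c)[::-1])),'end',((q[:,:2]-c)@u).max(),'off',off)
print('tcp',p.round(1),'zang',np.degrees(np.arctan2(R[1,2],R[0,2])).round(2),'can centre in tool',(R.T@(np.append(c,ph)-p)).round(1))
E
python3 can.py 80 w8.png
```

```text
time: 14.4
ee_pos: [522.8, -35.9, 12.5]
tcp_rot: [[0.001, 0.284, 0.959], [-0.0, 0.959, -0.284], [-1.0, 0.0, 0.001]]
force: [1.1, -1.3, 4.4]
opening: 0.129
time: 15.15
ee_pos: [522.2, -35.8, 11.8]
tcp_rot: [[-0.0, 0.284, 0.959], [-0.0, 0.959, -0.284], [-1.0, -0.0, -0.0]]
force: [-0.4, -0.3, -0.5]
opening: 0.996
time: 16.4
ee_pos: [472.1, -20.8, 162.7]
tcp_rot: [[0.002, 0.284, 0.959], [-0.0, 0.959, -0.284], [-1.0, 0.0, 0.002]]
force: [-0.3, 0.4, -0.6]
opening: 1.0
rim [ 514.5 -206.6] 23.2 plane [-1.1000e-02 -2.1000e-02  8.0161e+01]
handle 493 ((515.5026245117188, -253.35794067382812), (76.81748962402344, 19.44114875793457), 0.529816210269928) ang -14.2002735 centroid ang -95.68082204616007 end 47.93783018712655 off -46.18125342335952
tcp [472.1 -20.9 162.3] zang -16.48 can centre in tool [  82.3 -166.1   93.3]
```

View pics/w8.png

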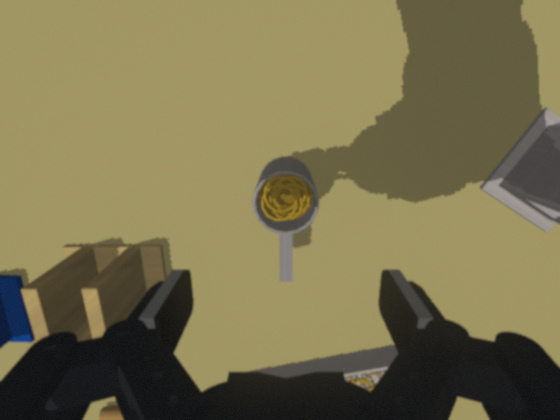

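The can stands upright on open table at pixel (285,198). My selection had picked up the rack, so I restrict it.

```bash
sed -i 's/^c0=.*/c0=np.array([float(v) for v in sys.argv[3:5]]);b=b[np.hypot(*(b[:,:2]-c0).T)<38]/; s/^b=.*$/b=P[(~fing)\&(P[:,2]>ph-3.5)\&(P[:,2]<ph+5)]/' can.py; python3 can.py 80 w9.png 470 -20
```

```text
rim [472.5 -19.2] 28.0 plane [-1.0000e-03 -1.0000e-03  7.9009e+01]
handle 621 ((526.0099487304688, -34.82597732543945), (12.02012825012207, 45.82963943481445), 73.85783386230469) ang -16.144667 centroid ang -16.147232939005555 end 78.6741429674401 off 0.2873123114637792
tcp [472.1 -20.9 162. ] zang -16.49 can centre in tool [82.   1.8 -0.1]
```

```bash
python3 -m handwheel '{"travel":[[0.02,0,0],[0.05,0,0],[0.08,0,0],[0.105,0,0],[0.125,0,0],[0.143,0,0],[0.155,0,0],[0.161,0,0],[0.161,0,0]],"yaw":[0,0,0,0,0,0,0,0,0]}' 1
python3 - <<'E'
from h import *
s=snap('scene');cv2.imwrite('pics/s10.png',cv2.resize(s['pixels'][160:290,190:360,::-1],(765,585),interpolation=cv2.INTER_CUBIC));snap('wrist','w10.png')
E
```

```text
time: 17.62
ee_pos: [471.5, -20.7, 0.8]
tcp_rot: [[-0.0, 0.284, 0.959], [0.0, 0.959, -0.284], [-1.0, 0.0, -0.0]]
force: [0.9, -0.2, -0.8]
opening: 1.001
```

View pics/s10.png

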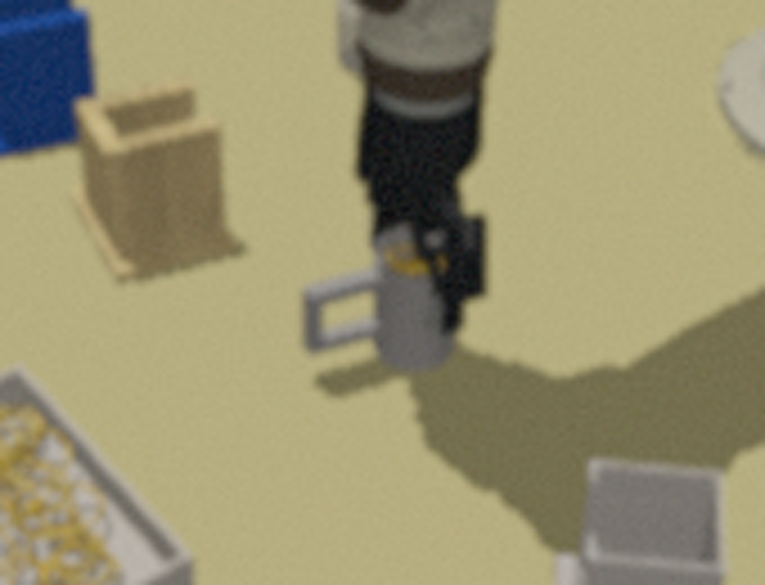

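View pics/w10.png

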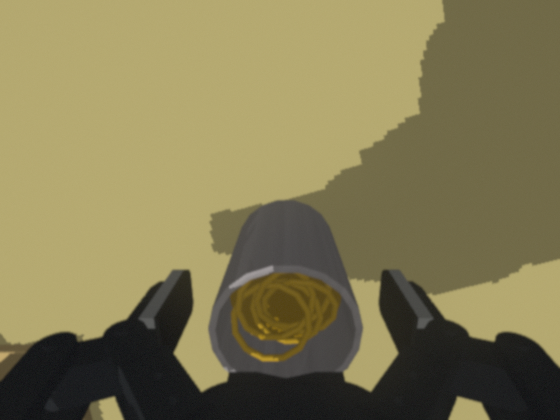

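The can is centred between the fingers (col 285 against 191/380). I close, lift 15 mm, and measure the rack again.

```bash
python3 -m handwheel '{"travel":[[0,0,0],[0,0,0],[0,0,0],[0,0,0],[0,0,0]],"yaw":[0,0,0,0,0]}' -1
python3 -m handwheel '{"travel":[[-0.005,0,0],[-0.015,0,0],[-0.027,0,0],[-0.030,0,0],[-0.030,0,0]],"yaw":[0,0,0,0,0]}' -1
python3 - <<'E'
from h import *
s=snap('scene');cv2.imwrite('pics/s11.png',cv2.resize(s['pixels'][160:290,190:360,::-1],(765,585),interpolation=cv2.INTER_CUBIC))
for n in('scene','top'):
    s=snap(n,'r_%s.png'%n);P=world(s).reshape(-1,3);P=P[np.isfinite(P[:,0])]
    b=P[(np.hypot(P[:,0]-524,P[:,1]+240)<62)&(P[:,2]>90)&(P[:,2]<99)]
    r=cv2.minAreaRect(b[:,:2].astype(np.float32));print(n,len(b),r)
E
```

```text
time: 18.35
ee_pos: [471.8, -20.9, 1.7]
tcp_rot: [[0.001, 0.284, 0.959], [-0.0, 0.959, -0.284], [-1.0, 0.0, 0.001]]
force: [-1.8, -1.1, 6.1]
opening: 0.655
time: 18.98
ee_pos: [471.6, -20.7, 31.1]
tcp_rot: [[0.001, 0.284, 0.959], [0.0, 0.959, -0.284], [-1.0, 0.0, 0.001]]
force: [0.7, 0.3, -4.4]
opening: 0.652
scene 231 ((524.0845947265625, -238.76397705078125), (69.62174987792969, 84.99029541015625), 73.56066131591797)
top 508 ((524.6679077148438, -242.17922973632812), (66.4517593383789, 84.98509979248047), 73.98165893554688)
```

View pics/s11.png

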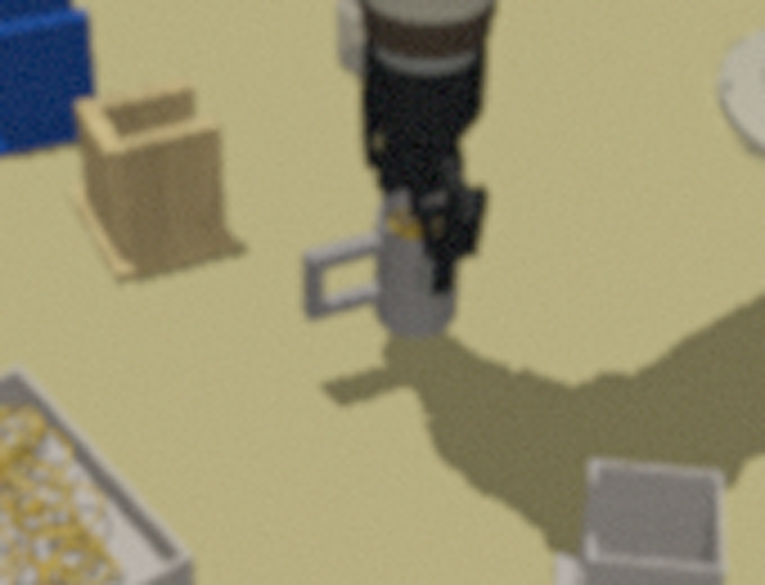

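```bash
python3 -m handwheel '{"travel":[[-0.002,0,-0.006],[-0.004,0,-0.020],[-0.006,-0.004,-0.038],[-0.006,-0.015,-0.052],[-0.006,-0.03,-0.058],[-0.006,-0.045,-0.060],[-0.006,-0.058,-0.060],[-0.006,-0.065,-0.060],[-0.006,-0.067,-0.060],[-0.006,-0.067,-0.060]],"yaw":[0,0,0,0,0,0,0,0,0,0]}' -1
python3 - <<'E'
from h import *
w=snap('wrist','w12.png');P=world(w).reshape(-1,3);P=P[np.isfinite(P[:,0])]
b=P[(np.hypot(P[:,0]-524,P[:,1]+240)<75)&(P[:,2]>90)&(P[:,2]<99)];print(len(b))
if len(b)>5: print(cv2.minAreaRect(b[:,:2].astype(np.float32)),b[:,2].mean())
E
```

```text
time: 20.38
ee_pos: [395.0, -68.0, 36.7]
tcp_rot: [[-0.0, 0.284, 0.959], [0.0, 0.959, -0.284], [-1.0, 0.0, -0.0]]
force: [0.0, 0.1, -2.6]
opening: 0.653
0
```

View pics/w12.png

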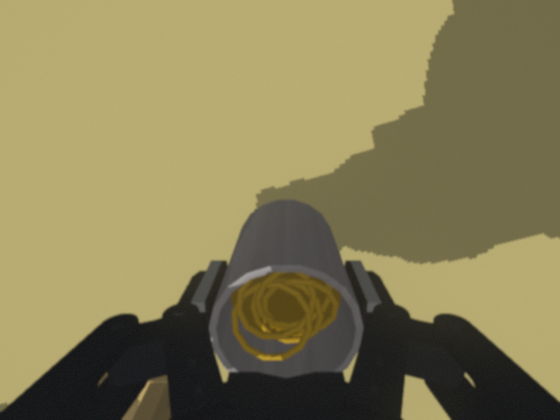

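```bash
python3 -m handwheel '{"travel":[[0,-0.006,0],[0,-0.022,0],[0,-0.043,0],[0,-0.066,0],[0,-0.090,0],[0,-0.112,0.006],[0,-0.126,0.015],[0,-0.133,0.024],[0,-0.133,0.027],[0,-0.133,0.027]],"yaw":[0,0,0,0,0,0,0,0,0,0]}' -1
cat > rel.py <<'E'
from h import *
for n in('scene','top'):
    s=snap(n,sys.argv[1]+n+'.png') if 0 else snap(n)
    P=world(s).reshape(-1,3);P=P[np.isfinite(P[:,0])]
    b=P[(np.hypot(P[:,0]-524,P[:,1]+240)<62)&(P[:,2]>90)&(P[:,2]<99)]
    print(n,len(b),cv2.minAreaRect(b[:,:2].astype(np.float32)))
    k=4;x0,y0=(150,150) if n=='scene' else (330,170)
    cv2.imwrite('pics/%s_%s.png'%(__import__('sys').argv[1],n),cv2.resize(s['pixels'][y0:y0+130,x0:x0+170,::-1],(765,585),interpolation=cv2.INTER_CUBIC))
    np.save('rel_%s.npy'%n,world(s))
st=telemetry.state();print(st['ee_pos'],st['force'].round(1),st['opening'])
E
python3 rel.py a
```

```text
time: 21.68
ee_pos: [383.2, -202.7, 36.6]
tcp_rot: [[-0.0, 0.283, 0.959], [0.0, 0.959, -0.283], [-1.0, 0.0, -0.001]]
force: [0.0, 0.5, -3.2]
opening: 0.647
scene 237 ((524.342041015625, -238.352294921875), (69.68423461914062, 84.77855682373047), 74.40306091308594)
top 359 ((524.3897705078125, -242.23760986328125), (66.50318908691406, 84.21937561035156), 73.75845336914062)
[ 383.04813656 -202.6222834    36.70592661] [ 1.   0.2 -2.5] 0.6531875870885673
```

View pics/a_scene.png

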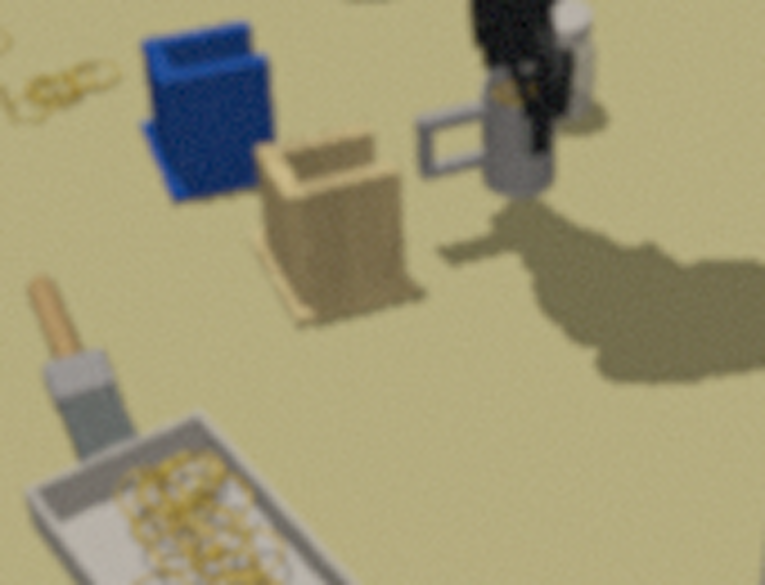

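View pics/a_top.png

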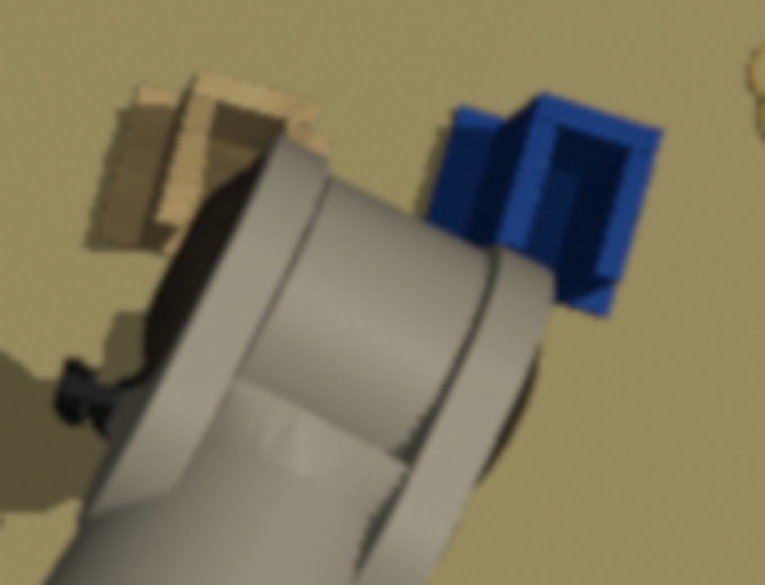

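```bash
python3 - <<'E'
import numpy as np
a=np.radians(-16.1);u=np.array([np.cos(a),np.sin(a)]);v=np.array([-u[1],u[0]])
P=np.load('rel_scene.npy').reshape(-1,3);P=P[np.isfinite(P[:,0])]
c=np.array([383.5,-200.9]);l=P[:,:2]-c;x=l@u;y=l@v
m=(x>33)&(x<90)&(abs(y)<20)&(P[:,2]>60)&(P[:,2]<115);print(m.sum(),'handle y',np.percentile(y[m],[5,50,95]).round(1),'x max',np.percentile(x[m],[98]),'z',np.percentile(P[m,2],[5,95]))
m2=m&(P[:,2]>103);print('top face y',np.sort(y[m2]).round(1),'x',np.sort(x[m2]).round(0)[-5:])
for n in('scene','top'):
    P=np.load(('rel_scene' if n=='scene' else 'top0')+'.npy').reshape(-1,3);P=P[np.isfinite(P[:,0])]
    o=np.array([513.1,-238.9]);l=P[:,:2]-o;x=l@u;y=l@v
    m=(P[:,2]>91.5)&(P[:,2]<98)&(abs(y)<45)&(x>-40)&(x<65)
    h,e=np.histogram(y[m],np.arange(-45,46,3));print(n,'y hist',list(zip(e[:-1].astype(int).tolist(),h.tolist())))
    h,e=np.histogram(y[m&(x<38)],np.arange(-45,46,3));print('boards only',h.tolist(), 'x',np.percentile(x[m],[1,99]))
E
```

```text
138 handle y [-7.   1.4  5.8] x max [76.64748829] z [ 61.09186131 107.68609506]
top face y [-11.3 -11.2 -10.6  -9.3  -7.6  -7.5  -6.9  -6.5  -5.   -4.8  -4.8  -4.4
  -4.4  -4.3  -4.2  -3.7  -2.9  -2.7  -2.2  -1.7  -1.7  -1.5  -0.7  -0.1
  -0.    0.5   0.5   0.8   1.    1.4   1.5   2.    2.1   2.7   2.7   2.8
   3.4   3.4   3.9   4.5   5.    5.7] x [73. 74. 75. 76. 77.]
scene y hist [(-45, 0), (-42, 0), (-39, 0), (-36, 0), (-33, 4), (-30, 13), (-27, 14), (-24, 15), (-21, 24), (-18, 15), (-15, 2), (-12, 2), (-9, 3), (-6, 2), (-3, 3), (0, 2), (3, 4), (6, 3), (9, 3), (12, 3), (15, 1), (18, 5), (21, 13), (24, 16), (27, 13), (30, 19), (33, 23), (36, 8), (39, 0), (42, 0)]
boards only [0, 0, 0, 0, 4, 12, 9, 12, 21, 12, 0, 0, 0, 0, 0, 0, 0, 0, 1, 0, 0, 1, 11, 14, 8, 17, 20, 5, 0, 0] x [-31.28826211  52.3556984 ]
top y hist [(-45, 0), (-42, 0), (-39, 0), (-36, 1), (-33, 37), (-30, 40), (-27, 42), (-24, 36), (-21, 40), (-18, 3), (-15, 8), (-12, 9), (-9, 3), (-6, 7), (-3, 8), (0, 3), (3, 4), (6, 8), (9, 6), (12, 7), (15, 7), (18, 27), (21, 37), (24, 40), (27, 40), (30, 35), (33, 4), (36, 0), (39, 0), (42, 0)]
boards only [0, 0, 0, 0, 31, 34, 35, 30, 31, 0, 0, 0, 0, 0, 0, 0, 0, 0, 0, 0, 0, 20, 29, 32, 33, 28, 3, 0, 0, 0] x [-30.30716525  53.07437419]
```

```bash
python3 -m handwheel '{"travel":[[0,0,0.006],[0,0,0.016],[0,0.0005,0.028],[0,0.0005,0.040],[0,0.0005,0.052],[0,0.0005,0.061],[0,0.0005,0.067],[0,0.0005,0.069],[0,0.0005,0.069]],"yaw":[0,0,0,0,0,0,0,0,0]}' -1
python3 rel.py b
```

```text
time: 22.9
ee_pos: [449.3, -222.2, 36.8]
tcp_rot: [[-0.0, 0.284, 0.959], [0.0, 0.959, -0.284], [-1.0, 0.0, -0.0]]
force: [-0.5, 0.1, -2.6]
opening: 0.648
scene 230 ((516.2833862304688, -235.87635803222656), (71.04450988769531, 101.73713684082031), 73.2396011352539)
top 161 ((531.285400390625, -216.90573120117188), (14.205537796020508, 83.90937042236328), 73.79656982421875)
[ 449.14640402 -222.20150891   36.83051016] [-0.  -0.5 -3. ] 0.6536986186725513
```

View pics/b_scene.png

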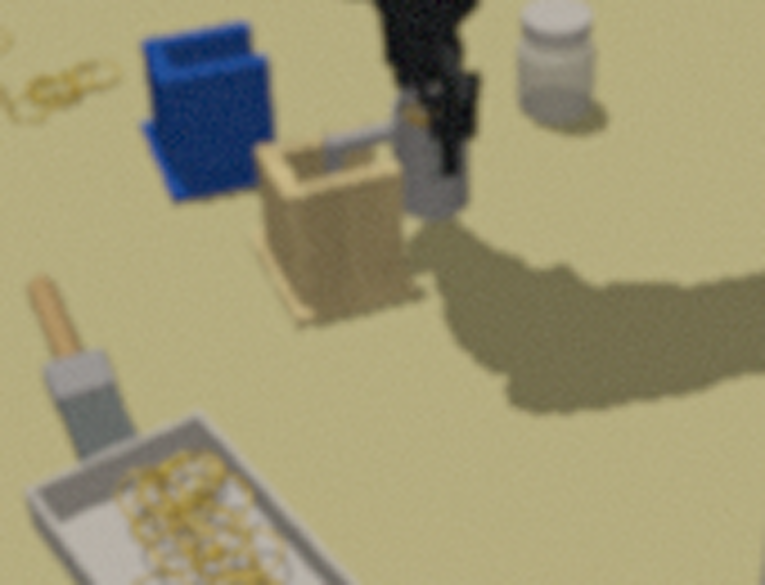

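The handle lies between the boards, ending near crop pixel (330,150). I lower to the table.

```bash
python3 -m handwheel '{"travel":[[0.004,0,0],[0.010,0,0],[0.017,0,0],[0.023,0,0],[0.028,0,0],[0.031,0,0],[0.032,0,0],[0.033,0,0],[0.033,0,0]],"yaw":[0,0,0,0,0,0,0,0,0]}' -1
python3 -m handwheel '{"travel":[[0.0005,0,0],[0.001,0,0],[0.001,0,0]],"yaw":[0,0,0]}' -1
```

```text
time: 24.12
ee_pos: [449.4, -222.3, 3.9]
tcp_rot: [[0.0, 0.284, 0.959], [-0.0, 0.959, -0.284], [-1.0, 0.0, 0.0]]
force: [0.3, -0.6, -2.8]
opening: 0.65
time: 24.5
ee_pos: [449.3, -222.3, 2.8]
tcp_rot: [[-0.0, 0.284, 0.959], [-0.0, 0.959, -0.284], [-1.0, -0.0, -0.0]]
force: [-0.8, 0.3, -2.4]
opening: 0.653
```

```bash
python3 -m handwheel '{"travel":[[0.0005,0,0],[0.001,0,0],[0.001,0,0]],"yaw":[0,0,0]}' -1
python3 -m handwheel '{"travel":[[0.0005,0,0],[0.0008,0,0],[0.0008,0,0]],"yaw":[0,0,0]}' -1
```

```text
time: 24.88
ee_pos: [449.4, -222.2, 1.8]
tcp_rot: [[-0.0, 0.284, 0.959], [0.0, 0.959, -0.284], [-1.0, 0.0, -0.0]]
force: [-0.0, 0.1, -2.0]
opening: 0.655
time: 25.25
ee_pos: [449.4, -222.3, 1.7]
tcp_rot: [[0.0, 0.284, 0.959], [-0.0, 0.959, -0.284], [-1.0, -0.0, 0.001]]
force: [-3.1, 0.2, 6.2]
opening: 0.655
```

Contact shows at 6 N. I release, rise straight up, then back off and check.

```bash
python3 -m handwheel '{"travel":[[0,0,0],[0,0,0],[0,0,0],[0,0,0],[0,0,0]],"yaw":[0,0,0,0,0]}' 1
python3 -m handwheel '{"travel":[[-0.008,0,0],[-0.025,0,0],[-0.05,0,0],[-0.08,0,0],[-0.11,0,0],[-0.15,0,0],[-0.19,0,-0.02],[-0.22,0.0,-0.04],[-0.24,0.0,-0.05],[-0.24,0.0,-0.05]],"yaw":[0,0,0,0,0,0,0,0,0,0]}' 1
python3 rel.py d; python3 can.py 80 w20.png 450 -220
python3 - <<'E'
from h import *
w=snap('wrist');P=world(w).reshape(-1,3);P=P[np.isfinite(P[:,0])]
b=P[(np.hypot(P[:,0]-524,P[:,1]+240)<70)&(P[:,2]>91)&(P[:,2]<99)];print('rack wrist',len(b),cv2.minAreaRect(b[:,:2].astype(np.float32)))
E
```

```text
time: 25.88
ee_pos: [449.4, -222.3, 1.0]
tcp_rot: [[0.0, 0.284, 0.959], [-0.0, 0.959, -0.284], [-1.0, -0.0, 0.0]]
force: [0.2, -0.6, 0.5]
opening: 0.998
time: 27.12
ee_pos: [401.7, -208.3, 243.7]
tcp_rot: [[0.004, 0.284, 0.959], [-0.002, 0.959, -0.284], [-1.0, -0.001, 0.004]]
force: [0.1, 0.4, 0.5]
opening: 1.001
scene 235 ((523.99755859375, -239.231201171875), (70.35028076171875, 84.069580078125), 73.79600524902344)
top 289 ((527.6414794921875, -231.619384765625), (45.11599349975586, 84.9011459350586), 73.31513977050781)
[ 401.64693581 -208.16370936  240.95118346] [0.1 1.1 0.5] 1.001805575889639
rim [ 450.  -220.5] 27.9 plane [ 1.0000e-03 -0.0000e+00  7.8972e+01]
handle 421 ((504.77154541015625, -231.34779357910156), (65.2727279663086, 45.56966018676758), 75.65042114257812) ang -14.706762 centroid ang -15.619148450004362 end 78.56603665353593 off -1.6494735999822296
tcp [ 401.5 -208.1  240.4] zang -16.47 can centre in tool [160.3   1.8  50.1]
rack wrist 1987 ((526.32763671875, -238.06283569335938), (66.03298950195312, 85.19580841064453), 73.91453552246094)
```

View pics/d_scene.png

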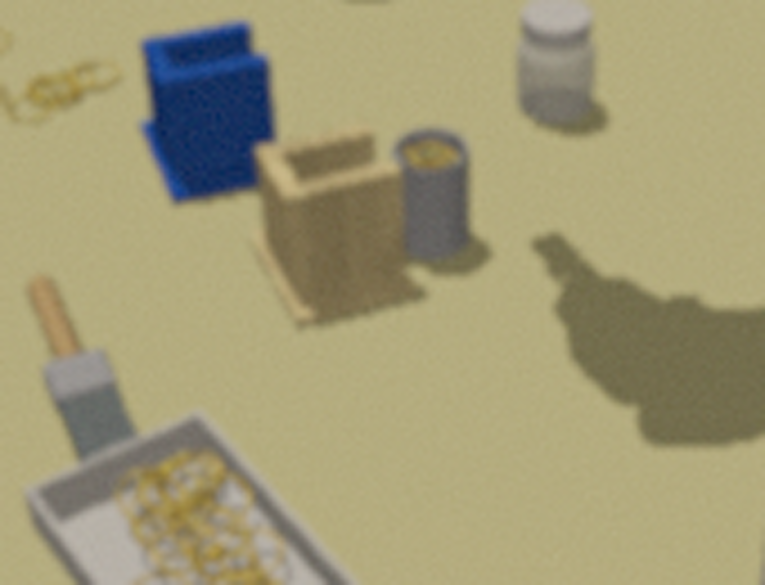

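View pics/w20.png

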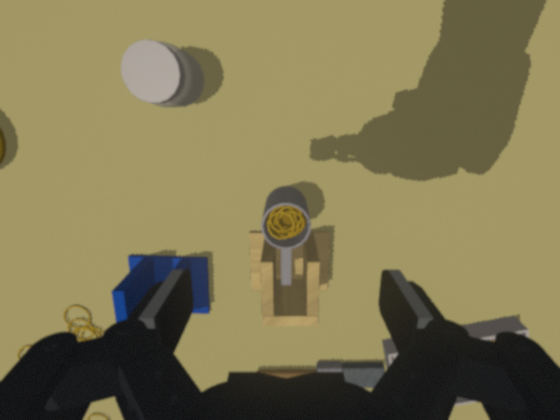

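Wrist view: the can is upright at (286,222), with its handle between the boards. The wrist data put it about 4 mm off the gap's middle, while the top camera said about 0. I move away and let the top camera see both.

```bash
python3 -m handwheel '{"travel":[[0,0.03,-0.01],[0,0.07,-0.02],[0,0.11,-0.03],[0,0.15,-0.03],[0,0.19,-0.03],[0,0.23,-0.03],[0,0.26,-0.03],[0,0.28,-0.03],[0,0.28,-0.03]],"yaw":[0,0,0,0,0,0,0,0,0]}' 1
python3 rel.py e
python3 - <<'E'
from h import *
a=np.radians(-16.1);u=np.array([np.cos(a),np.sin(a)]);v=np.array([-u[1],u[0]])
for n in('top','scene'):
    P=np.load('rel_%s.npy'%n).reshape(-1,3);P=P[np.isfinite(P[:,0])];r=(P[:,:2]-[513.1,-238.9]);x=r@u;y=r@v
    B=(P[:,2]>91)&(P[:,2]<98)&(abs(y)<45)&(x>-40)&(x<65);rr=y[B&(x<36)];print(n,'boards',np.percentile(rr[rr<0],[3,97]).round(1),np.percentile(rr[rr>0],[3,97]).round(1),'x',np.percentile(x[B],[2,98]).round(1))
    C=(P[:,2]>75)&(P[:,2]<84)&(abs(x+66)<34)&(abs(y)<34)&(x<-34);c,rad=cv2.minEnclosingCircle(np.c_[x,y][C].astype(np.float32));print('can',np.round(c,1),rad)
    H=(P[:,2]>68)&(P[:,2]<76)&(x>-28)&(x<14)&(abs(y)<17);print('handle',H.sum(),np.percentile(y[H],[5,50,95]).round(1),np.percentile(x[H],[98]) if H.any() else 0)
for t in('tray','jar','cup','brush'): print(t,find('top',snap('top'),t)[:1])
E
```

```text
time: 28.45
ee_pos: [452.1, 69.9, 239.7]
tcp_rot: [[-0.002, 0.282, 0.96], [-0.0, 0.96, -0.282], [-1.0, -0.001, -0.002]]
force: [0.0, -0.2, -0.1]
opening: 1.001
scene 233 ((524.3173828125, -238.94082641601562), (71.39924621582031, 83.4974365234375), 74.27766418457031)
top 515 ((524.0289916992188, -242.17236328125), (66.4214859008789, 84.8617935180664), 73.94729614257812)
[451.85705533  68.73352128 240.26411427] [-0.5 -0.1  0.5] 0.9976999174145872
top boards [-32.4 -18.8] [19.3 32.8] x [-29.3  52.6]
can [-63.9  -3.5] 30.1484317779541
handle 78 [-9.9 -4.9  1.2] [11.09609548]
scene boards [-31.2 -14.6] [21.8 37.6] x [-28.8  51.7]
can [-67.7  -1.8] 30.295120239257812
handle 10 [-17.  -16.3 -14.4] [11.00076717]
tray [(0.7, [452.0, -228.0, 67.0], (np.float64(375.8), np.float64(237.8)))]
jar [(0.62, [727.0, -228.0, 19.0], (np.float64(370.1), np.float64(133.0)))]
cup [(0.76, [255.0, 341.0, 34.0], (np.float64(135.2), np.float64(321.5)))]
brush [(0.89, [726.0, -229.0, 19.0], (np.float64(370.4), np.float64(133.4)))]
```

View pics/e_top.png

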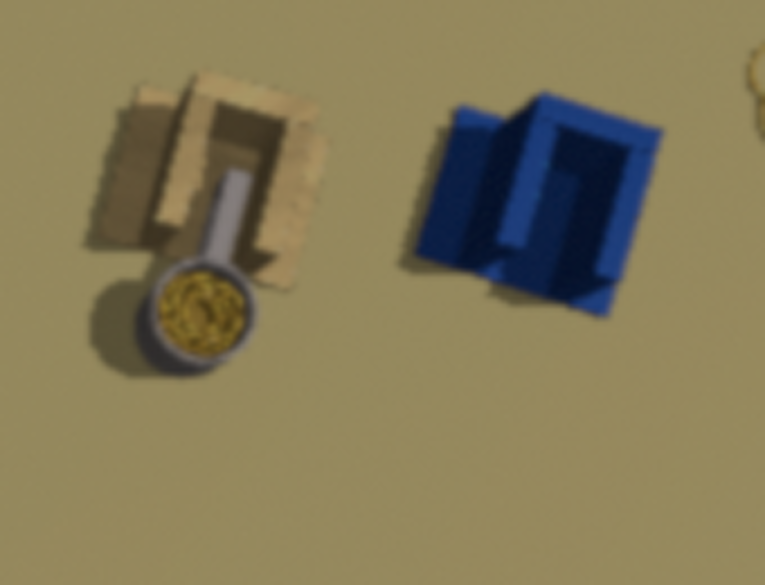

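```bash
python3 - <<'E'
from h import *
snap('scene','fin.png')
E
```

```text
(no output)
```

View pics/fin.png

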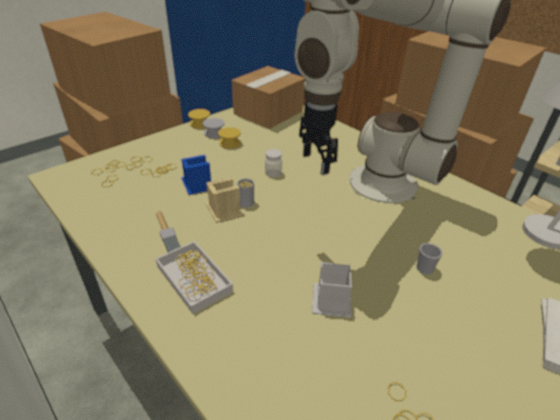

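The can stands at the rack at (246,193), the stand is empty at (333,288), and tray, jar, cup and brush are at their original pixels. The arm is clear.

```bash
python3 -c "
from cell import hand_in
print(hand_in())"
```

```text
the job is handed in; nothing more can be done
None
```

The job is handed in at about 29 s. The can is parked upright on the table in front of the plywood rack, with about 40 mm of its 50 mm handle between the boards.

- **What I did:** I lifted the can out of the stand by its handle bar and lowered it onto open table near (472, -19), watching the wrist force. I let go, took hold of it again by its body, and parked it with the handle between the boards. Then I released it and moved the arm clear.
- **Problems on the way:** The first grasp closed on air above the bar and touched nothing. The real fingertips sit about 34 mm behind the reported TCP, so I measured that offset in the images and allowed for it.
- **Last checks:** The rim is level, and the can is about 64–68 mm in front of the rack's origin, against 66 intended.
- **Not exact:** My pre-placement measurement had the can centred, but the top and wrist cameras afterwards put it about 4 mm to one side of the gap's middle (scene about 2–4). The handle is still about 9 mm clear of the nearer board, so I left it.
- **Bystanders:** In the last picture the tray, jar, cup and brush look where they started. In the last top-camera check the network found the cup and brush in place but mislabelled other things as the tray and jar, so for those two I relied on the picture.

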